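# Slide the bamboo board home over the scrap chute and lock it

## Robot

A 6-joint arm with a two-finger parallel gripper is mounted at the origin on the work surface. World frame = base frame: x ahead of the robot, y to its left, z up, the work surface at z = 0. Lengths are in m, angles in rad, forces in N, time in s.
With the tool pointing down it reaches from about 0.325 to 0.775 m from the base axis. Payload 9.3 kg.
Tool frame: the origin (TCP) lies midway between the tips of the shut fingers; the grasp point (between the pads) lies 19 mm behind it; z points along the fingers, y is the line along which they close (so a half turn about z gives the same grasp; the last joint's range is limited). The gripper opens to 85 mm and grips with 20 to 120 N. Pads are 22 mm wide; open, the fingers measure 114 mm over their backs; the gripper's body (76 mm by 85 mm) begins 54 mm behind the grasp point. The pads swing forward as they close: fully open they stand 13 mm farther back than shut.
Start: joints at [0.963, 0.259, 0.021, 1.334, 0, 1.418], TCP at [0.242, 0.494, 0.231] pointing down, gripper open.
Joint ranges: [-3.04, 3.04], [-0.91, 1.82], [-1.04, 1.36], [-1.92, 1.95], [-1.52, 1.45], [-3.14, 3.14]. Speed limits (rad/s): [2.22, 2.22, 2.79, 3.14, 3.14, 3.14].

## Interface

Orientations are given as a rotation vector (axis times angle).
In Python, from workcell import observe, cams, order gives the robot as it stands.
- The arm moves only by the shell command python3 -m creep 'ROWS' [OPENING] [FORCE]. ROWS is JSON, a list that holds one entry, the list of rows, each a list of 6 numbers: the shift along the tool's x, y, z each as a share of 200 mm, from -1 to 1, then the turn, a rotation vector about the tool's x, y, z each as a share of 360 degrees, from -1 to 1. In form: [[[tx, ty, tz, wx, wy, wz], ...]]. A call has 1 to 20 rows; each row is the pose to reach, as a shift and turn from the pose commanded when the call began, along the tool's axes at that moment, turning the shorter way round; what a row does not reach only later rows make up. A row lasts 1/10 s, in which the tool goes at most 50 mm and 8.59 degrees, less where a joint would pass 70% of its speed; a pose out of reach is approached as far as the arm can. A call with a number of a shift or a turn outside -1 to 1 is refused whole. A call with a gripper value outside its range is refused whole. OPENING is the opening, from -1 (shut) to 1 (fully open), set as the call begins (- or left out, the last holds). The fingers move at their own pace and stop on an object; FORCE is the grip in N (left out, the last holds). Time passes only in rows, so rows that repeat a pose let the fingers close. It gives the time, the measured TCP pose, the force, the opening and the grip force at its end, in the units of the state.
- observe(): the state, without advancing time (a new reading comes with each control period).
- cams.read_camera(name): name is "scene" or "top"; returns (picture, depth): 420x560x3 uint8, blue, green, red; 420x560 float32, m along the optical axis (not along the pixel's ray), 0 where there is no reading.
- cams.get_calibration(name): a dict with "vertical_fov" (degrees; the focal length in pixels is half the picture's height over the tangent of half this angle, whatever the lens; pixels are square), "cx", "cy" (the principal point, pixels), "distortion" ([k1, k2, p1, p2, k3] as OpenCV has them; the pictures are not rectified), "R" (3x3) and "t" (3): a world point X has camera coordinates R X + t. Camera axes: x right, y down, z forward; pixel columns grow to the right and rows downward; lengths in m; the calibration is good to about 2 mm. A picture is of the moment at which its call begins. get_calibration takes no time and is no camera call.
- order.job_done(): hands the job in; it is judged then, once.
The state is a dict: "clock": time; "q": joint angles; "dq": joint speeds; "tau": joint torques, N m; "ee_pos": TCP position; "eef_rot": TCP orientation; "wrist_force": force on the tool from outside, world axes, zero at the start; "torque": the same for the moment, N m; "gripper_width": opening from 0.0 (shut) to 1.0 (fully open); "gripper_force": force on a finger pad.
Only numpy, scipy, OpenCV 4.12 (cv2) and the standard library are available. Lean on these libraries where they do the work, as an engineer would, in place of code of your own. Each camera call takes 0.05 s, during which the arm holds its last target. There are 200 camera calls.

## Task

Close off the scrap chute: without lifting it off the steel, slide the bamboo board along the deck until you feel it drop into its pocket and lie flat there, pushing only gently so that it never grinds hard against the deck. Then pull the red hold-down lever all the way round so that its tongue lies over the board, let go, and leave everything else on the counter where it is.

Things in the scene. Friction and masses are not known exactly. Their poses are not given: they have to be found in the camera images.
- station: Fixed prep station: grey base 225 x 500 mm, 12 mm high, under a bright steel deck plate 170 mm wide (x), 450 mm long (y), deck top 20 mm above the counter. Origin: on the counter under the deck's centre line; z up; y along the deck, the way the board must slide; lever on the -x side. A pocket is cut in the deck's +y half. Nothing here but the lever moves under ordinary forces.
- pocket_nominal (a point): Nominal pocket centre at deck-top height: x 0, y +100, z 20 mm of the station. The pocket is 125 mm (x) by 165 mm (y), 8 mm deep, square to the station, black rubber flap in its floor. The deck with its pocket was clamped up to 20 mm either way along y; this shift is not measured, so the true centre (exactly on x = 0) must be found by feel or sight.
- board: Loose bamboo board 120 (x) by 160 (y) by 10 mm thick, 0.2 to 0.3 kg. Origin: centre of underside, z up. Starts askew on the -y half of the deck, underside 20 mm above the counter. Squared up it fits the pocket with 2.5 mm to spare per side; home, its underside is 12 mm above the counter. Its front tips in first; unless held up it drops home by its weight when near the pocket's +y wall.
- board_grip (a point): Point in the upright wooden bar grip at the board's middle, 34 mm above the board's underside. The bar is 24 mm thick (y), 50 mm long (x), and rises from the board's top face (10 mm above its underside) to 46 mm.
- lever (a joint): Angle of the red hold-down lever about its upright pivot, rad: 0 = tongue along the station's +y, black post along -y (open); 1.57 = stop, tongue along +x over the board's edge, post along -x. Turns clockwise seen from above, about 2 N at the post, stays where left. The tongue passes 5 mm above the deck: it clears the board only when the board is home (2 mm above the deck).
- lever_grip (a point): Point on the lever's black upright round post (16 mm diameter, rising from 31 to 73 mm above the counter), 54 mm above the counter. The post is 70 mm from the pivot, opposite the tongue (65 mm long from the pivot, 18 mm wide).
- lever_pivot (a point): The lever's pivot axis at the lever's mid-thickness, 28 mm above the counter, on the base beside the deck: x = -103 mm, y = +100 mm of the station.
- jug: Glass measuring jug with red marks, 110 mm wide at the rim, 130 mm high, handle to +y; origin at the centre of its underside. Leave alone.
- mill: Orange pepper mill, 62 mm wide, 203 mm high; origin at the centre of its underside. Leave alone.
- trivet: Green silicone ring trivet, 170 mm across, 8 mm thick; origin at the centre of its underside. Leave alone.
- saltbowl: Blue bowl, 90 mm wide, 45 mm high; origin at the centre of its underside. Leave alone.
- spicejar: Amber jar with black lid, 48 mm wide, 85 mm high; origin at the centre of its underside. Leave alone.
- mug: White mug, 80 mm wide, 90 mm high; origin at the centre of its underside. Leave alone.
Mind the look-alikes: they are no part of the job. Of the things that look like the board, the largest one is meant.

How it is judged:
On the way, in this order (a step that is already met when the one before it is completed fails the run):
1. the board has dropped into the pocket and lies flat there (height (world z) of board between 0.01 and 0.014 m and angle between board's own z axis and vertical below 0.02 rad and horizontal distance between board and pocket_nominal below 0.03 m), for 0.2 s.
2. the lever has been pulled round over the board (value of joint lever above 1.4 rad), for 0.2 s.
At the end, for the whole second after the job is handed in: The board lies flat in the pocket (underside 10 to 14 mm above the counter, tilt under 0.02 rad, centre within 30 mm of the nominal pocket centre), at rest, and the lever stands past 1.40 rad (all of step 1 and linear speed of board below 0.01 m/s and value of joint lever above 1.4 rad); the robot touches nothing.
It fails at once if the board is lifted (underside's centre more than 12 mm above the deck) (height (world z) of board above 0.032 m).
It fails at once if the board is pressed against the station (deck, pocket walls or lever) with more than 35 N (contact force between board and station above 35 N).
It fails at once if another thing on the counter is moved more than 30 mm (distance of any of jug, mill, trivet, saltbowl, spicejar, mug from where it was at the start of the episode above 0.03 m).
It also fails if it takes over 61 s, if anything falls off the work surface, if the arm or the gripper's body presses on something with over 40 N, if the wrist force passes 120 N, or if a joint passes its speed limit or range.

## Working session

There is one attempt and no reset: what is moved stays moved. The work goes in short steps, Python scripts to look and compute and a shell command to move; the robot and the scene stay as the last step left them, time stands still between calls to the robot, and variables do not carry over. Pictures are saved under pics/ and viewed, at most 10 in all, crops included, and the job is handed in when it is done.

```bash
mkdir -p pics; ls; python3 - <<'E'
from workcell import observe, cams
import cv2, numpy as np
s=observe();print({k:np.round(v,3).tolist() for k,v in s.items()})
for n in("scene","top"):
    p,d=cams.read_camera(n);cv2.imwrite(f"pics/{n}0.png",p);np.save(f"{n}0.npy",d);c=cams.get_calibration(n);print(n,c,d.min(),d.max())
E
```

```text
pics
{'clock': 0.0, 'q': [0.963, 0.259, 0.021, 1.334, 0.0, 1.418], 'dq': [0.0, 0.001, 0.0, -0.0, 0.001, -0.002], 'tau': [-0.001, -55.565, 34.453, 0.014, -0.0, -0.0], 'ee_pos': [0.241, 0.494, 0.231], 'eef_rot': [-0.708, -3.06, 0.002], 'wrist_force': [0.195, 0.253, 0.358], 'torque': [-0.032, 0.023, -0.019], 'gripper_force': 0.0, 'gripper_width': 0.998}
scene {'vertical_fov': 48.523129693320826, 'cx': 286.3991900175565, 'cy': 208.54600839291112, 'distortion': array([-0.09280567,  0.        ,  0.        ,  0.        ,  0.        ]), 'R': array([[-0.80291416,  0.59606301,  0.00614374],
       [ 0.4483058 ,  0.61060968, -0.65282289],
       [-0.392875  , -0.52140647, -0.75748566]]), 't': array([ 0.44180203, -0.18531669,  1.53725786])} 0.0 3.4592986
top {'vertical_fov': 48.98322216424973, 'cx': 275.1649991669816, 'cy': 205.50630667667926, 'distortion': array([-0.12018005,  0.        ,  0.        ,  0.        ,  0.        ]), 'R': array([[ 4.18965572e-04, -9.99971472e-01, -7.54186122e-03],
       [-9.85050278e-01,  8.86520406e-04, -1.72264807e-01],
       [ 1.72266579e-01,  7.50128551e-03, -9.85021805e-01]]), 't': array([0.01368328, 0.57316426, 1.13412751])} 0.0 2.2014322
```

View pics/top0.png

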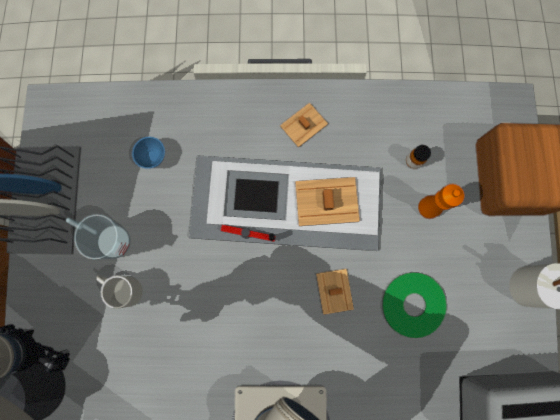

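View pics/scene0.png

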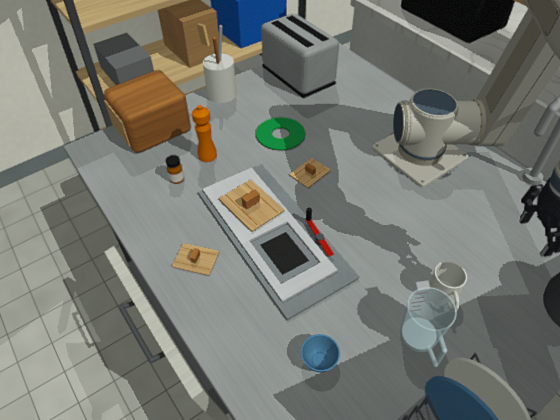

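The top view shows the deck's corners near (210,162), (380,168), (378,235) and (207,227). The pocket is at about (257,196), the board at (328,201) with its grip at (329,199), and the lever pivot at (246,232) with the post at (272,237). Image right is world −y and image down is world −x.

```bash
cat > h.py <<'E'
import cv2, numpy as np
from workcell import observe, cams
def cast(n,px,z):
    c=cams.get_calibration(n);f=210/np.tan(np.radians(c["vertical_fov"]/2))
    K=np.array([[f,0,c["cx"]],[0,f,c["cy"]],[0,0,1]])
    u=cv2.undistortPoints(np.array(px,float).reshape(-1,1,2),K,c["distortion"])[:,0]
    r=np.c_[u,np.ones(len(u))]@c["R"]; o=-c["R"].T@c["t"]
    return o+r*((z-o[2])/r[:,2])[:,None]
def rect(n,mask,z,box,name,draw=None):
    m=np.zeros_like(mask);x0,y0,x1,y1=box;m[y0:y1,x0:x1]=mask[y0:y1,x0:x1]
    c=max(cv2.findContours(m,cv2.RETR_EXTERNAL,cv2.CHAIN_APPROX_NONE)[0],key=cv2.contourArea)
    w=cast(n,c[:,0],z)
    r=cv2.minAreaRect((w[:,:2]*1000).astype(np.float32))
    print(n,name,"centre mm",np.round(r[0],1),"size",np.round(r[1],1),"ang",round(r[2],2))
    return r
E
cat > m.py <<'E'
from h import *
for n,B in (("top",(185,150,390,255)),("scene",(195,160,360,325))):
    p=cv2.imread(f"pics/{n}0.png");h=cv2.cvtColor(p,cv2.COLOR_BGR2HSV)
    H,S,V=cv2.split(h)
    k=np.ones((3,3),np.uint8)
    bam=cv2.morphologyEx(((S>70)&(H>8)&(H<28)).astype(np.uint8),cv2.MORPH_CLOSE,k)
    rect(n,bam,.030,B,"board")
    red=((S>150)&((H<5)|(H>174))).astype(np.uint8); rect(n,red,.031,B,"lever")
    grip=((S>150)&(H>5)&(H<14)&(V<190)).astype(np.uint8); 
    deck=(((V>190)&(S<40))).astype(np.uint8); rect(n,cv2.morphologyEx(deck|bam,cv2.MORPH_CLOSE,np.ones((5,5))),.020,B,"deck")
    pk=((V<110)&(S<60)).astype(np.uint8); rect(n,pk,.020,B,"pocket(dark)")
    bl=((V<45)).astype(np.uint8)
    out=p.copy(); 
    for m,c in((bam,(255,0,255)),(red,(255,255,0)),(deck,(0,255,0)),(pk,(255,0,0)),(grip,(0,255,255))): out[m>0]=c
    x0,y0,x1,y1=B
    cv2.imwrite(f"pics/c_{n}.png",np.vstack([cv2.resize(q[y0:y1,x0:x1],None,fx=(3 if n=='top' else 2),fy=(2.8 if n=='top' else 1.7),interpolation=0) for q in(p,out)]))
E
python3 m.py
```

```text
top board centre mm [ 589.  -121.8] size [119.4 159.5] ang 4.18
top lever centre mm [513.8 127.5] size [54.8 16.8] ang 78.69
top deck centre mm [601.2 -34.7] size [447.4 168.1] ang 86.07
top pocket(dark) centre mm [606.6  64.8] size [117.5  86.7] ang 85.99
scene board centre mm [ 589.9 -119.3] size [120.2 162.3] ang 3.94
scene lever centre mm [514.9 127.2] size [58.3 17.9] ang 78.04
scene deck centre mm [599.8 -35.6] size [444.8 167.7] ang 86.02
scene pocket(dark) centre mm [396.5 -20.1] size [316.9 169.6] ang 68.92
```

View pics/c_top.png

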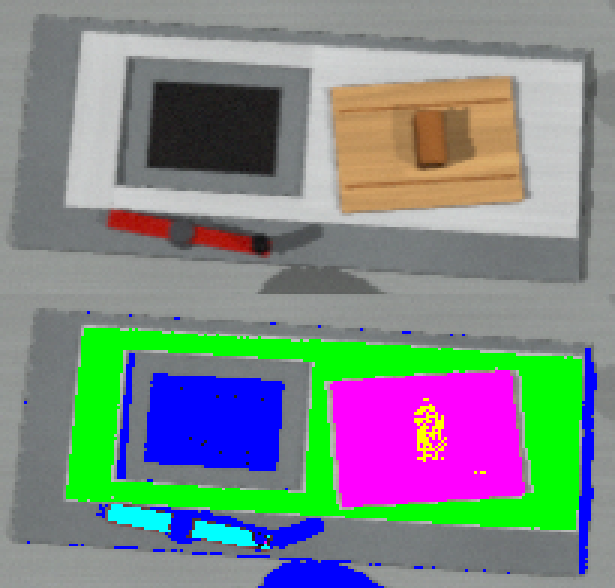

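The masks agree between the two views. The deck yaw is −3.95°, the board yaw is about +4.1°, and the board centre is about (589.4, −120.5) mm. Next I measure the pocket outline, the pivot and the post, and work out the approach.

```bash
cat >> h.py <<'E'
from scipy.spatial.transform import Rotation as Ro
def go(x,y,z,yaw):
    """yaw deg: world direction of tool y, tool down; prints shift/turn in move units from measured pose"""
    s=observe();R=Ro.from_rotvec(s["eef_rot"]);a=np.radians(yaw)
    yv=np.array([np.cos(a),np.sin(a),0]);zv=np.array([0,0,-1.]);T=Ro.from_matrix(np.c_[np.cross(yv,zv),yv,zv])
    print("from",np.round(s["ee_pos"]*1000,1),"t",round(s["clock"],2),"row",np.round(np.r_[R.inv().apply(np.array([x,y,z])-s["ee_pos"])/.2,(R.inv()*T).as_rotvec()/(2*np.pi)],4).tolist())
E
python3 - <<'E'
from h import *
p=cv2.imread("pics/top0.png");H,S,V=cv2.split(cv2.cvtColor(p,cv2.COLOR_BGR2HSV))
m=((V<165)&(S<60)).astype(np.uint8)
rect("top",m,.020,(216,164,294,226),"pocket")
b=(V<45).astype(np.uint8); rect("top",b,.073,(262,228,280,246),"posttop")
print("pivot",cast("top",[[245.3,232.9]],.034)*1000)
go(.5894,-.1205,.15,94.1)
E
```

```text
top pocket centre mm [608.1  65. ] size [165.9 125.8] ang 86.02
top posttop centre mm [491.3  22.3] size [13.7 10.2] ang 11.39
pivot [[504.25294209  90.68960131  34.        ]]
from [241.5 493.9 230.7] t 0.1 row [-2.9123, -1.9949, 0.4056, -0.0002, -0.0001, -0.0838]
```

```bash
python3 -m creep '[[[-0.25,-0.17,0,0,0,0],[-0.45,-0.31,0,0,0,0],[-0.65,-0.45,0,0,0,0],[-0.85,-0.58,0,0,0,0],[-1,-0.68,0,0,0,0]]]' 0
python3 -m creep '[[[-0.25,-0.17,0,0,0,0],[-0.45,-0.31,0,0,0,0],[-0.65,-0.45,0,0,0,0],[-0.85,-0.58,0,0,0,0],[-1,-0.68,0,0,0,0]]]'
python3 -m creep '[[[-0.25,-0.17,0,0,0,-0.02],[-0.45,-0.31,0,0,0,-0.04],[-0.65,-0.45,0.1,0,0,-0.06],[-0.85,-0.58,0.2,0,0,-0.08],[-0.91,-0.63,0.4,0,0,-0.084],[-0.91,-0.63,0.4,0,0,-0.084],[-0.91,-0.63,0.4,0,0,-0.084]]]'
python3 -c "
from h import *
go(.5894,-.1205,.036,94.1)"
```

```text
clock: 0.6
ee_pos: [0.3621, 0.282, 0.2312]
eef_rot: [-0.709, -3.061, 0.0]
wrist_force: [0.9, 0.4, 0.4]
gripper_width: 0.5
gripper_force: 0.0
clock: 1.1
ee_pos: [0.4822, 0.0716, 0.2311]
eef_rot: [-0.71, -3.06, 0.0]
wrist_force: [0.7, 1.0, -0.3]
gripper_width: 0.497
gripper_force: 0.0
clock: 1.8
ee_pos: [0.5889, -0.1194, 0.1498]
eef_rot: [0.112, -3.136, -0.002]
wrist_force: [-0.4, 0.7, 0.1]
gripper_width: 0.5
gripper_force: 0.0
from [ 588.9 -119.4  149.8] t 1.8 row [-0.0041, -0.0065, 0.5688, 0.0002, -0.0005, -0.0]
```

```bash
python3 -m creep '[[[0,0,0.2,0,0,0],[-0.004,-0.006,0.35,0,0,0],[-0.004,-0.006,0.45,0,0,0],[-0.004,-0.006,0.52,0,0,0],[-0.004,-0.006,0.56,0,0,0],[-0.004,-0.006,0.56,0,0,0]]]' 0
python3 -m creep '[[[0,0,0,0,0,0],[0,0,0,0,0,0],[0,0,0,0,0,0],[0,0,0,0,0,0],[0,0,0,0,0,0],[0,0,0,0,0,0],[0,0,0,0,0,0],[0,0,0,0,0,0]]]' -1 20
python3 - <<'E'
from h import *
p,_=cams.read_camera("scene");cv2.imwrite("pics/g1.png",cv2.resize(p[100:320,150:400],None,fx=2.4,fy=2.4))
go(.5894,-.1205,.038,86.05)
E
```

```text
clock: 2.4
ee_pos: [0.5905, -0.1194, 0.0398]
eef_rot: [-0.116, 3.139, -0.0]
wrist_force: [-0.6, -0.6, -0.8]
gripper_width: 0.5
gripper_force: 0.0
clock: 3.2
ee_pos: [0.5913, -0.1203, 0.0409]
eef_rot: [-0.115, 3.137, -0.001]
wrist_force: [0.3, 1.1, 7.2]
gripper_width: 0.277
gripper_force: 21.8
from [ 591.3 -120.3   40.9] t 3.25 row [0.0096, -0.0004, 0.0143, -0.0001, 0.0004, 0.0226]
```

View pics/g1.png

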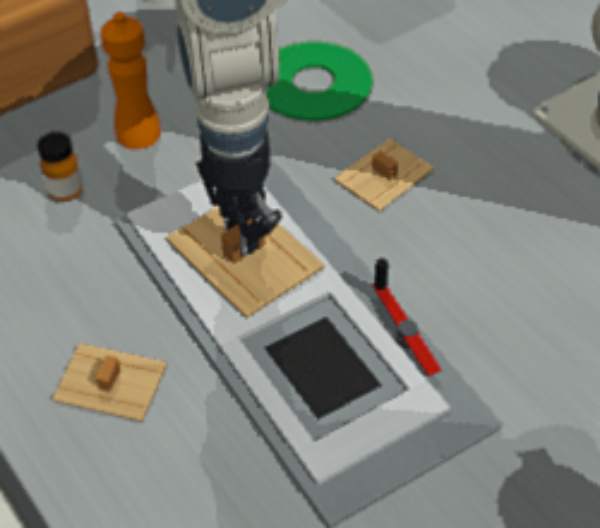

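The picture shows the fingers closed on the big board's bar at about (240,235) in the crop, and nothing else has moved. Next I square the board up, slide it to about 100 mm short of the pocket centre, and measure again.

```bash
python3 - <<'E'
from h import *
go(.602,-.035,.0409,86.05)
E
```

```text
from [ 591.3 -120.3   40.9] t 3.25 row [-0.0845, 0.4213, -0.0002, -0.0001, 0.0004, 0.0226]
```

```bash
python3 -m creep '[[[0,0,-0.005,0,0,0.008],[0,0.02,-0.005,0,0,0.016],[-0.01,0.06,-0.005,0,0,0.0226],[-0.03,0.12,-0.005,0,0,0.0226],[-0.04,0.18,-0.005,0,0,0.0226],[-0.05,0.24,-0.005,0,0,0.0226],[-0.06,0.3,-0.005,0,0,0.0226],[-0.075,0.36,-0.005,0,0,0.0226],[-0.085,0.42,-0.005,0,0,0.0226],[-0.085,0.42,-0.005,0,0,0.0226],[-0.085,0.42,-0.005,0,0,0.0226]]]'
cat > b.py <<'E'
from h import *
import sys
for n,B in (("top",(185,150,390,255)),("scene",(195,160,360,325))):
    p,_=cams.read_camera(n);H,S,V=cv2.split(cv2.cvtColor(p,cv2.COLOR_BGR2HSV))
    bam=cv2.morphologyEx(((S>70)&(H>8)&(H<28)).astype(np.uint8),cv2.MORPH_CLOSE,np.ones((3,3),np.uint8))
    r=rect(n,bam,.030,B,"board")
    d=np.array(r[0])-[607.8,64.9];u=np.array([.0689,.9976]);print("along",round(d@u,1),"lateral",round(d@[.9976,-.0689],1))
    cv2.imwrite(f"pics/b_{n}_{sys.argv[1]}.png",p)
E
python3 b.py 1
```

```text
clock: 4.35
ee_pos: [0.6018, -0.0331, 0.0409]
eef_rot: [0.105, 3.139, 0.003]
wrist_force: [1.4, 3.5, 6.0]
gripper_width: 0.275
gripper_force: 21.7Traceback (most recent call last):
  File "b.py", line 6, in <module>
    r=rect(n,bam,.030,B,"board")
  File "h.py", line 11, in rect
    c=max(cv2.findContours(m,cv2.RETR_EXTERNAL,cv2.CHAIN_APPROX_NONE)[0],key=cv2.contourArea)
ValueError: max() iterable argument is empty
```

```bash
sed -i 's/for n,B in .*/for n,B in (("scene",(195,160,360,325)),):/' b.py; python3 b.py 1; python3 - <<'E'
from h import *
t,_=cams.read_camera("top");s=cv2.imread("pics/b_scene_1.png")
cv2.imwrite("pics/v2.png",np.hstack([cv2.resize(t[130:270,180:400],None,fx=1.8,fy=1.8),cv2.resize(s[160:300,190:360],None,fx=2.2,fy=1.8)]))
E
```

```text
scene board centre mm [601.1 -29.5] size [167.3 120.9] ang 86.27
along -94.6 lateral -0.2
```

View pics/v2.png

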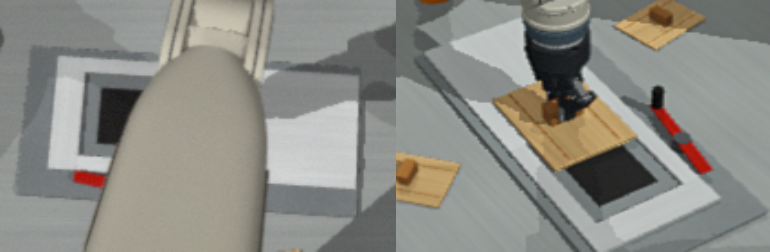

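The board is square (86.2° against 86.05° for the deck), about 98 mm short and within 1 mm laterally. I slide on in two halves, watching the forces.

```bash
python3 -m creep '[[[0,0.02,-0.005,0,0,0.0004],[-0.004,0.05,-0.007,0,0,0.0004],[-0.004,0.08,-0.007,0,0,0.0004],[-0.004,0.11,-0.007,0,0,0.0004],[-0.004,0.14,-0.007,0,0,0.0004],[-0.004,0.17,-0.007,0,0,0.0004],[-0.004,0.2,-0.007,0,0,0.0004],[-0.004,0.23,-0.007,0,0,0.0004],[-0.004,0.26,-0.007,0,0,0.0004],[-0.004,0.29,-0.007,0,0,0.0004],[-0.004,0.29,-0.007,0,0,0.0004],[-0.004,0.29,-0.007,0,0,0.0004]]]'
python3 b.py 2; python3 -c "
from h import *
go(.6098,.0647,.0409,86.05)"
```

```text
clock: 5.7
ee_pos: [0.6061, 0.0227, 0.0417]
eef_rot: [0.112, 3.14, -0.0]
wrist_force: [0.5, -0.3, -1.9]
gripper_width: 0.28
gripper_force: 20.5
scene board centre mm [605.   26.5] size [165.1 121.5] ang 86.02
along -38.5 lateral -0.1
from [606.1  22.5  41.7] t 5.75 row [-0.0033, 0.2118, 0.0038, -0.0, -0.0, -0.0004]
```

```bash
python3 -m creep '[[[0,0.02,0,0,0,0],[-0.002,0.05,0,0,0,0],[-0.002,0.08,0,0,0,0],[-0.002,0.11,0,0,0,0],[-0.002,0.14,0,0,0,0],[-0.002,0.165,0,0,0,0],[-0.002,0.185,0,0,0,0],[-0.002,0.2,0,0,0,0],[-0.002,0.207,0,0,0,0],[-0.002,0.207,0,0,0,0],[-0.002,0.207,0,0,0,0],[-0.002,0.207,0,0,0,0]]]'
python3 b.py 3
```

```text
clock: 6.95
ee_pos: [0.6095, 0.0636, 0.0417]
eef_rot: [0.113, 3.14, -0.0]
wrist_force: [0.4, -0.1, -2.1]
gripper_width: 0.276
gripper_force: 20.6
scene board centre mm [608.3  66.5] size [161.5 121.6] ang 85.89
along 1.6 lateral 0.4
```

```bash
python3 -m creep '[[[0,0,0.005,0,0,0],[0,0,0.01,0,0,0],[0,0,0.015,0,0,0],[0,0,0.02,0,0,0],[0,0,0.02,0,0,0],[0,0,0.02,0,0,0],[0,0,0.02,0,0,0]]]'
```

```text
clock: 7.7
ee_pos: [0.6095, 0.0638, 0.0377]
eef_rot: [0.112, 3.139, -0.0]
wrist_force: [0.8, 0.2, -2.5]
gripper_width: 0.278
gripper_force: 20.6
```

It dropped 4 mm with no resistance, so it has entered the pocket. I lower it the rest of the way, then open the fingers.

```bash
python3 -m creep '[[[0,0,0.005,0,0,0],[0,0,0.01,0,0,0],[0,0,0.015,0,0,0],[0,0,0.0175,0,0,0],[0,0,0.0175,0,0,0],[0,0,0.0175,0,0,0]]]'
python3 -m creep '[[[0,0,0,0,0,0],[0,0,0,0,0,0],[0,0,0,0,0,0],[0,0,0,0,0,0],[0,0,0,0,0,0]]]' 0
python3 -m creep '[[[0,0,-0.1,0,0,0],[0,0,-0.3,0,0,0],[0,0,-0.5,0,0,0],[0,0,-0.5,0,0,0],[0,0,-0.5,0,0,0]]]'
```

```text
clock: 8.3
ee_pos: [0.6095, 0.0638, 0.0342]
eef_rot: [-0.112, -3.14, 0.0]
wrist_force: [-0.0, -0.3, -3.1]
gripper_width: 0.278
gripper_force: 20.6
clock: 8.8
ee_pos: [0.6095, 0.0638, 0.0343]
eef_rot: [0.112, 3.139, -0.0]
wrist_force: [0.2, -0.1, -0.2]
gripper_width: 0.501
gripper_force: 0.0
clock: 9.3
ee_pos: [0.6099, 0.0638, 0.135]
eef_rot: [0.112, 3.137, 0.0]
wrist_force: [0.5, 0.2, 0.2]
gripper_width: 0.498
gripper_force: 0.0
```

```bash
python3 - <<'E'
from h import *
p,d=cams.read_camera("scene");cv2.imwrite("pics/s4.png",cv2.resize(p[150:320,190:370],None,fx=3,fy=3))
t,_=cams.read_camera("top");cv2.imwrite("pics/t4.png",t)
V=cv2.cvtColor(p,cv2.COLOR_BGR2HSV)[...,2];b=(V<50).astype(np.uint8)
# heights from depth: board top samples and deck samples
c=cams.get_calibration("scene");f=210/np.tan(np.radians(c["vertical_fov"]/2));K=np.array([[f,0,c["cx"]],[0,f,c["cy"]],[0,0,1]])
def h(x,y,z):
    X=c["R"]@[x,y,z]+c["t"];q=cv2.projectPoints(np.array([[x,y,z]]),cv2.Rodrigues(c["R"])[0],c["t"],K,c["distortion"])[0].ravel()
    u=cv2.undistortPoints(q.reshape(1,1,2),K,c["distortion"])[0,0];D=np.median(d[int(q[1])-2:int(q[1])+3,int(q[0])-2:int(q[0])+3])
    return round(((c["R"].T@(np.r_[u,1]*D-c["t"]))[2])*1000,1)
o=np.array([.6078,.0649]);ux=np.array([.9976,-.0689]);uy=np.array([.0689,.9976])
for a in(-45,45):
    print([h(*(o+ux*a/1e3+uy*e/1e3),.022) for e in(-65,-30,30,65)], "deck",h(*(o+ux*a*1.6/1e3-uy*.12),.02))
n=cv2.projectPoints(np.array([[.4913,.0223,.06]]),cv2.Rodrigues(c["R"])[0],c["t"],K,c["distortion"])[0].ravel();print("post scene px",n)
print(observe()["q"]); go(.4913,.0223,.1347,135)
E
```

```text
[np.float64(22.6), np.float64(19.2), np.float64(20.8), np.float64(19.4)] deck 214.5
[np.float64(20.8), np.float64(20.7), np.float64(19.3), np.float64(19.4)] deck 18.1
post scene px [308.47227349 211.94183946]
[-3.25117504e-02  4.06513337e-01 -1.18636787e-02  1.15403952e+00
  6.24679361e-06  3.90182479e-02]
from [608.9  63.8 133.1] t 9.4 row [0.5716, -0.2492, -0.0071, 0.0001, -0.0002, -0.1364]
```

View pics/s4.png

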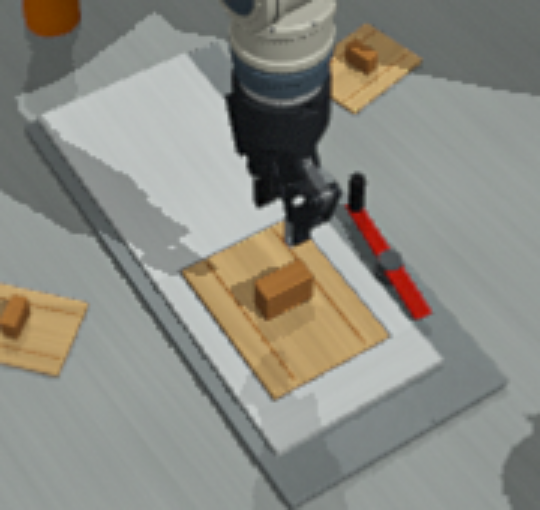

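The board lies flush and flat in the pocket: the depth readings give a top of about 20–22 mm, as against 22 expected. The post shows at crop (357,190), which is px (309,213) and matches the projection. Now the post.

```bash
python3 -m creep '[[[0.15,-0.06,0,0,0,-0.02],[0.3,-0.13,0,0,0,-0.04],[0.45,-0.2,0,0,0,-0.06],[0.57,-0.25,0,0,0,-0.08],[0.57,-0.25,0,0,0,-0.1],[0.57,-0.25,0,0,0,-0.12],[0.57,-0.25,0.1,0,0,-0.136],[0.57,-0.25,0.25,0,0,-0.136],[0.57,-0.25,0.35,0,0,-0.136],[0.57,-0.25,0.42,0,0,-0.136],[0.57,-0.25,0.45,0,0,-0.136],[0.57,-0.25,0.45,0,0,-0.136]]]' 0
python3 -m creep '[[[0,0,0,0,0,0],[0,0,0,0,0,0],[0,0,0,0,0,0],[0,0,0,0,0,0],[0,0,0,0,0,0],[0,0,0,0,0,0],[0,0,0,0,0,0]]]' -1 20
python3 - <<'E'
from h import *
s=observe();P=s["ee_pos"][:2];R=Ro.from_rotvec(s["eef_rot"]);pv=np.array([.5043,.0907]);v=P-pv
print("radius",np.hypot(*v),"ang",np.degrees(np.arctan2(v[1],v[0])))
a0=np.arctan2(v[1],v[0]);end=np.radians(176.05-360)
r=.07
for k in range(11):
    a=a0+(end-a0)*k/10
    print(k,np.round(R.inv().apply(np.r_[pv+r*np.array([np.cos(a),np.sin(a)])-P,0])/.2,3))
E
```

```text
clock: 10.6
ee_pos: [0.4913, 0.0222, 0.0429]
eef_rot: [1.198, -2.902, -0.002]
wrist_force: [1.4, -0.4, -0.2]
gripper_width: 0.5
gripper_force: 0.0
clock: 11.3
ee_pos: [0.4926, 0.0221, 0.0447]
eef_rot: [-1.198, 2.903, -0.001]
wrist_force: [-0.8, 1.3, 5.4]
gripper_width: 0.179
gripper_force: 22.4
radius 0.0695648314876894 ang -99.68425732982462
0 [ 0.002 -0.001 -0.   ]
1 [ 0.028  0.043 -0.   ]
2 [ 0.048  0.09  -0.   ]
3 [ 0.061  0.14  -0.   ]
4 [ 0.066  0.191 -0.   ]
5 [ 0.064  0.242 -0.   ]
6 [ 0.055  0.293 -0.   ]
7 [ 0.038  0.341 -0.   ]
8 [ 0.014  0.387 -0.   ]
9 [-0.017  0.429 -0.   ]
10 [-0.053  0.465 -0.   ]
```

The fingers hold the post (15 mm opening, radius 69.6 mm from the pivot). I follow the arc.

```bash
python3 -m creep '[[[0.028,0.043,0,0,0,0],[0.048,0.09,0,0,0,0],[0.061,0.14,0,0,0,0],[0.066,0.19,0,0,0,0],[0.064,0.242,0,0,0,0],[0.055,0.293,0,0,0,0],[0.038,0.341,0,0,0,0],[0.014,0.387,0,0,0,0],[-0.017,0.429,0,0,0,0],[-0.053,0.465,0,0,0,0],[-0.065,0.475,0,0,0,0],[-0.065,0.475,0,0,0,0],[-0.065,0.475,0,0,0,0]]]'
python3 - <<'E'
from h import *
v=observe()["ee_pos"][:2]-[.5043,.0907];print(np.hypot(*v),np.degrees(np.arctan2(v[1],v[0])))
E
```

```text
clock: 12.6
ee_pos: [0.4347, 0.094, 0.0444]
eef_rot: [1.192, -2.903, 0.017]
wrist_force: [0.4, -30.6, 2.2]
gripper_width: 0.181
gripper_force: 23.3
0.06965450561922727 177.3138229131193
```

The post reached its stop: angle 177° against about 176° nominal, with the resisting force rising. I ease off, release and lift.

```bash
python3 -m creep '[[[0.01,-0.01,0,0,0,0],[0.01,-0.01,0,0,0,0],[0.01,-0.01,0,0,0,0]]]'
python3 -m creep '[[[0,0,0,0,0,0],[0,0,0,0,0,0],[0,0,0,0,0,0],[0,0,0,0,0,0],[0,0,0,0,0,0]]]' 0
python3 -m creep '[[[0,0,-0.1,0,0,0],[0,0,-0.3,0,0,0],[0,0,-0.5,0,0,0],[0,0,-0.7,0,0,0],[0,0,-0.7,0,0,0],[0,0,-0.7,0,0,0]]]'
python3 - <<'E'
from h import *
p,_=cams.read_camera("scene");cv2.imwrite("pics/s5.png",p)
E
```

```text
clock: 12.9
ee_pos: [0.4348, 0.0936, 0.0444]
eef_rot: [1.196, -2.904, 0.008]
wrist_force: [2.3, -13.6, 1.9]
gripper_width: 0.177
gripper_force: 22.7
clock: 13.4
ee_pos: [0.4342, 0.0959, 0.0441]
eef_rot: [1.199, -2.904, -0.0]
wrist_force: [-0.3, 0.5, -0.0]
gripper_width: 0.498
gripper_force: 0.0
clock: 14.0
ee_pos: [0.4346, 0.0959, 0.1848]
eef_rot: [-1.198, 2.902, -0.001]
wrist_force: [0.4, 0.2, -0.9]
gripper_width: 0.501
gripper_force: 0.0
```

View pics/s5.png

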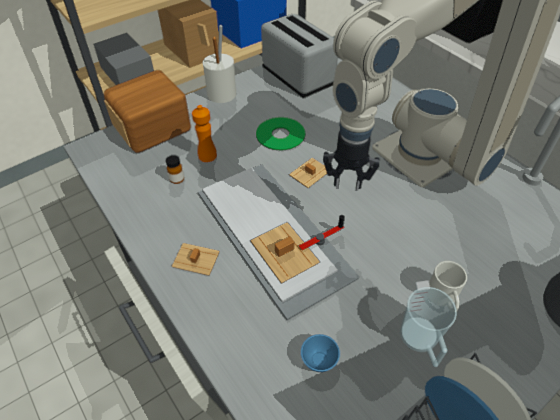

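The picture shows the board flat in the pocket at (285,250). The lever is fully round, with its tongue over the board edge at (303,246) and the post at (341,222). The gripper is clear and everything else is where it was.

```bash
python3 -c "
from workcell import order
print(order.job_done())"
```

```text
the job is handed in; nothing more can be done
None
```

The job is handed in at about 14 s of the 61 s limit: the board lies flat in its pocket, the lever is at its stop with the tongue over the board, the gripper is clear, and nothing else on the counter was touched; I lowered the board into the pocket in the grip rather than pushing it until it dropped, and while held it rode about 1 mm higher over the pocket.

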